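# Hang the bin of kiln props on the louvred panel

## Robot

A 6-joint arm with a two-finger parallel gripper is mounted at the origin on the work surface. World frame = base frame: x ahead of the robot, y to its left, z up, the work surface at z = 0. Lengths are in mm, angles in rad, forces in N, time in s.
With the tool pointing down it reaches from about 300 to 775 mm from the base axis. Payload 14.6 kg.
Tool frame: the origin (TCP) lies midway between the tips of the shut fingers; the grasp point (between the pads) lies 19 mm behind it; y points along the fingers, x is the direction in which the jaws open and shut, and the axes are right-handed (so a half turn about y gives the same grasp; the last joint's range is limited). The gripper opens to 94 mm and grips with 3 to 60 N. Pads are 16 mm wide; open, the fingers measure 119 mm over their backs; the gripper's body (75 mm by 177 mm) begins 78 mm behind the grasp point.
Start: joints at [-1.232, 0.3, 1.521, -0, 1.321, -0.067], TCP at [217.107, -505.325, 205.446] pointing down, gripper open.
Joint ranges: [-3.03, 3.03], [-0.79, 2.21], [0.23, 2.52], [-1.04, 4.18], [0, 3.07], [-2.55, 2.55]. Speed limits (rad/s): [2.22, 2.22, 2.57, 3.14, 3.14, 3.14].

## Interface

Orientations are given as [roll, pitch, yaw] about the fixed x, y, z axes, in that order (R = Rz(yaw) Ry(pitch) Rx(roll)).
In Python, from cell import manip gives the robot as it stands.
- The arm moves only by the tool servo_tool, never from a script. Its argument "commands" is a list of rows, each an object with "dp": the shift along the tool's x, y, z in mm, a list of three; "turn": the turn, a rotation vector about the tool's x, y, z in degrees, a list of three. A call has 1 to 5 rows; each row is the pose to reach, as a shift and turn from the pose measured when the call began, along the tool's axes at that moment; what a row does not reach only later rows make up. A row lasts 1/12 s, in which the tool goes at most 41.7 mm and 7.16 degrees, less where a joint would pass 70% of its speed; a pose out of reach is approached as far as the arm can. A call with a gripper value outside its range is refused whole. "grip" is the gripper command: -1 is fully open, 1 is shut, values between are in proportion, set as the call begins (left out, the last holds). The fingers move at their own pace and stop on an object; "force" is the grip in N (left out, the last holds). Time passes only in rows, so rows that repeat a pose let the fingers close. It gives the time, the measured TCP pose, the force and the opening at its end, in the units of the state.
- manip.read_state(): the state, without advancing time (a new reading comes with each control period).
- manip.camera(name): name is "scene" or "side" or "wrist"; returns a dict with "img" (420x560x3 uint8, red, green, blue), "depth" (420x560 float32, mm along the optical axis (not along the pixel's ray), 0 where there is no reading), "K" (3x3 intrinsics, pixels), "R" (3x3) and "t" (3): a world point X has camera coordinates R X + t; the wrist camera has in their place "hand_eye" (4x4, takes a point from camera to tool coordinates, whose origin is the TCP and whose axes are the tool frame's). Camera axes: x right, y down, z forward; pixel columns grow to the right and rows downward; lengths in mm; the calibration is good to about 2 mm. A picture is of the moment at which its call begins: read the wrist's pose just before it.
- manip.sign_off(): hands the job in, once; it reports no verdict.
The state is a dict: "clock": time; "joints": joint angles; "qd": joint speeds; "effort": joint torques, N m; "eef_pos": TCP position; "eef_rot": TCP orientation; "wrist_force": force on the tool from outside, world axes, zero at the start; "moment": the same for the moment, N m; "finger_gap": finger opening in mm.
Only numpy, scipy, OpenCV 4.12 (cv2) and the standard library are available. Lean on these libraries where they do the work, as an engineer would, in place of code of your own. Each camera call takes 0.05 s, during which the arm holds its last target.

## Task

Hang the yellow bin of kiln props on the empty louvre in the top row of the bench panel, between the two bins already hanging there. Keep it upright, set its back lightly against the springy panel just above the louvre, then slide it gently down the sheet until the lip catches fully behind the louvre, and let go. Do not disturb the other things on the bench.

Things in the scene. Friction and masses are not known exactly. Their poses are not given: they have to be found in the camera images.
- bin_center (a point): Centre of the loose yellow open bin (0.25 to 0.5 kg, ceramic props inside), half-way up: 29 mm above its underside. 58 wide (y) x 100 long (x) x 58 mm high; flat outer sides 58 mm apart, full height from 20 mm in front of this point to the back, so it can be gripped across y here from above. z up; +x to its back with the lip, -x to its low front. Back face 50 mm behind this point. Starts on the bench.
- bin_lip (a point): Middle of the free lower edge of the bin's hanging lip, 60 mm behind (+x) and 14 mm above bin_center. From the back wall's top a 3 mm flange (underside 26 mm above bin_center) runs back; its rear is turned down to this edge: 50 mm wide, 3.5 mm thick, rear face 62 mm behind bin_center, 8.5 mm slot to the back wall. Two feet low on the back end 62 mm behind bin_center. Axes as bin_center.
- stand: Low stand fixed to the bench, carrying the louvred sheet-steel panel. Origin on the bench under the panel's middle, in the plane of its front face if mid-slot and upright. z up; the panel faces -x (bins hang there), y along it. Sheet 360 mm wide, 3 mm thick, top edge at z 247 mm. Top row: three louvres at y -115, 0, 115 mm; the outer ones carry fixed blue and grey bins, shaped like the yellow one.
- louvre (a point): Where the middle of the empty louvre's upper edge is if the panel is mid-slot and upright: stand x -9, y 0, z 215 mm; axes as stand. The louvre is an upturned tab 62 mm wide, 3 mm thick, 7.5 mm clear of the sheet; the lip drops 12 mm into that gap. Home, the flange sits on the tab: bin_center z about 189 mm, 62 to 66 mm off the sheet; let go, it droops up to 13 mm. Hard edge: come down slowly.
- pivot (a point): Mid-slot point of the panel's pivot: stand x 0, y 0, z 30 mm. NOT MEASURED: the panel is clamped up to 25 mm to and fro in its depth slots and leans up to 0.04 rad about the pivot, so sheet and louvre stand up to 33 mm nearer or farther than stand and louvre say: feel for the sheet. The clamps hold under light pushes; the sheet springs 1 mm per 13 N. Never press the bin on it with more than 30 N.
- bowl: Bystander: white bowl, 124 mm across, 58 mm high; origin at the centre of its underside.
- jar: Bystander: lidded ceramic jar, 82 mm across, 107 mm high; origin at the centre of its underside.
- brush: Bystander: brush, 170 mm long, lying on the far part of the bench; origin under its middle.
Mind the look-alikes: they are no part of the job. There is more than one size of the part that bears bin_center; the job needs the smaller.

How it is judged (in metres and radians):
On the way, in this order (a step that is already met when the one before it is completed fails the run):
1. the bin's back bears on the panel (over 0.5 N for 0.1 s) with its lip above the empty louvre: centre more than 201 mm above the bench, within 30 mm sideways (height (world z) of bin_center above 0.2015 m and x of bin_center in the frame of stand between -0.11 and -0.022 m and y of bin_center in the frame of stand between -0.03 and 0.03 m and contact force between bin and stand above 0.5 N), for 0.1 s.
2. still held, the bin is slid down until the lip is behind the louvre: centre below 195 mm, bearing on the panel with over 0.5 N for 0.1 s (height (world z) of bin_center between 0.172 and 0.195 m and x of bin_center in the frame of stand between -0.11 and -0.022 m and y of bin_center in the frame of stand between -0.03 and 0.03 m and contact force between bin and stand above 0.5 N and contact force between the fingers and bin above 1 N), for 0.1 s.
At the end, for the whole second after the job is handed in: The bin hangs at rest by its lip on the empty top louvre: centre 172 to 195 mm above the bench, 22 to 110 mm in front of the stand's origin plane, within 15 mm of the louvre's middle sideways, upright within 0.3 rad and its back to the panel within 0.3 rad, borne by the panel (z of bin_center in the frame of stand between 0.172 and 0.195 m and x of bin_center in the frame of stand between -0.11 and -0.022 m and y of bin_center in the frame of stand between -0.015 and 0.015 m and angle between bin_center's own z axis and vertical below 0.3 rad and angle between the x axis of bin_center and the x axis of stand, either way round below 0.3 rad and contact force between bin and stand above 0.5 N and linear speed of bin below 0.02 m/s); the robot touches nothing.
It fails at once if the held bin pushed on the panel or louvre with more than 30 N (contact force between bin and stand above 30 N and contact force between the fingers and bin above 2 N).
It fails at once if the robot itself pushing the panel or the hanging bins with more than 10 N (contact force between any of the fingers, the arm and stand above 10 N).
It fails at once if the bin tipped by more than 0.6 rad (angle between bin_center's own z axis and vertical above 0.6 rad).
It fails at once if the bowl, jar or brush moved by more than 20 mm (distance of any of bowl, jar, brush from where it was at the start of the episode above 0.02 m).
It also fails if it takes over 51 s, if anything falls off the work surface, if the arm or the gripper's body presses on something with over 40 N, if the wrist force passes 120 N, or if a joint passes its speed limit or range.

## Working session

There is one attempt and no reset: what is moved stays moved. The work goes in short steps, Python scripts to look and compute and a tool call to move; the robot and the scene stay as the last step left them, time stands still between calls to the robot, and variables do not carry over. Pictures are saved under pics/ and viewed, and the job is handed in when it is done.

Besides the shell and the picture viewer there is one more tool, called after "Emit:" as name(argument=value, ...) on one line, values as JSON. servo_tool: Moves the arm, as the interface text tells. Its arguments: {"type":"object","properties":{"commands":{"type":"array","items":{"type":"object","properties":{"dp":{"type":"array","items":{"type":"number"}},"turn":{"type":"array","items":{"type":"number"}}}}},"grip":{"type":"number"},"force":{"type":"number"}},"required":["commands"]}

```bash
ls; mkdir -p pics; python3 - <<'E'
from cell import manip
import cv2,pickle
s=manip.read_state();print(s)
for n in("scene","side"):
    c=manip.camera(n);pickle.dump(c,open(n+".pkl","wb"));cv2.imwrite(f"pics/{n}0.png",c["img"][:,:,::-1]);print(n,c["K"],c["R"],c["t"])
E
```

```text
pics
{'clock': 0.0, 'joints': array([-1.23162569e+00,  3.00486561e-01,  1.52157532e+00,  5.54729432e-05,
        1.32071005e+00, -6.66091802e-02]), 'qd': array([-0.00072039,  0.00176311,  0.00044442,  0.00122866, -0.00029355,
        0.00056691]), 'effort': array([-9.12296559e-05, -5.31805158e+01, -3.52738166e+01,  7.08310073e-02,
        2.43772828e-02, -9.96318317e-05]), 'eef_pos': array([ 217.02290317, -505.08623939,  204.88029327]), 'eef_rot': array([-1.57066422e+00,  1.17308304e-03, -1.16503019e+00]), 'wrist_force': array([ 0.23708891,  0.64891024, -0.44892348]), 'moment': array([-0.02028232, -0.03883868,  0.02540601]), 'finger_gap': 93.87756212818373}
scene [[400.77410653   0.         290.09625298]
 [  0.         400.77410653 212.62361655]
 [  0.           0.           1.        ]] [[-8.78826760e-01  4.77140258e-01  8.36718096e-04]
 [ 4.10741547e-01  7.57419506e-01 -5.07550070e-01]
 [-2.42806318e-01 -4.45704909e-01 -8.61621858e-01]] [ 479.67844871 -198.44268557 1372.12837002]
side [[543.21023162   0.         281.17833965]
 [  0.         543.21023162 214.2901956 ]
 [  0.           0.           1.        ]] [[-0.98389149 -0.17870105 -0.00484376]
 [-0.12486143  0.70634763 -0.69676585]
 [ 0.12793417 -0.6849372  -0.71728229]] [ 583.6523155   119.92299457 1562.71429754]
```

View pics/scene0.png

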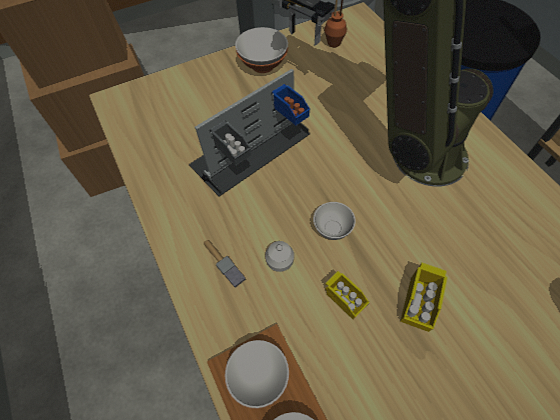

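View pics/side0.png

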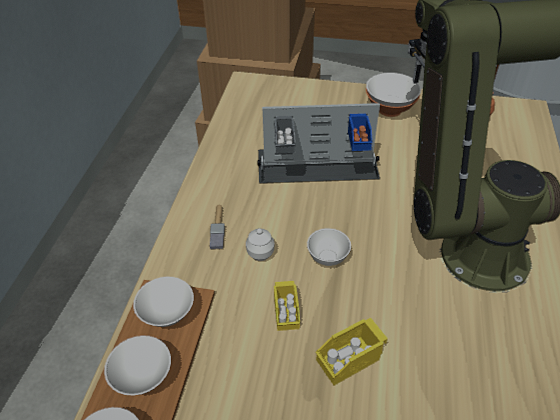

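The scene view has the small yellow bin at (347,294) and the larger look-alike at (425,297). The empty louvre is between the grey bin (232,145) and the blue bin (292,103). In the side view the small bin is at (287,305). Next I'll measure them from the depth.

```bash
cat > h.py <<'E'
import numpy as np,cv2,pickle
def pts(c):
    d=c["depth"];v,u=np.mgrid[:420,:560];K=c["K"]
    P=np.stack([(u-K[0,2])/K[0,0]*d,(v-K[1,2])/K[1,1]*d,d],-1)
    return (P-c["t"])@c["R"]   # R^T (p-t)
def proj(c,X):
    p=np.atleast_2d(X)@c["R"].T+c["t"];return p[:,:2]/p[:,2:]*[c["K"][0,0],c["K"][1,1]]+c["K"][:2,2]
E
python3 - <<'E'
from h import *
for n in("scene","side"):
    c=pickle.load(open(n+".pkl","rb"));P=pts(c);hsv=cv2.cvtColor(c["img"],cv2.COLOR_RGB2HSV);ok=c["depth"]>0
    m=(ok&(hsv[...,0]>24)&(hsv[...,0]<35)&(hsv[...,1]>170)&(hsv[...,2]>60)).astype(np.uint8)
    k,l,st,ce=cv2.connectedComponentsWithStats(m)
    for i in range(1,k):
        if st[i,4]>100:
            q=P[l==i];print(n,st[i],ce[i],q.min(0).round(),q.max(0).round())
            t=q[q[:,2]>45]
            if len(t)>5:
                r=cv2.minAreaRect(t[:,:2].astype(np.float32));print('  top rect',r,len(t))
            r=cv2.minAreaRect(q[:,:2].astype(np.float32));print('  all rect',r)
    # panel: points with z 60..260 in grey
    for uv in ([(205,125),(290,75),(250,118),(220,180),(300,130)] if n=="scene" else [(270,112),(370,112),(340,120),(265,175),(375,172)]):
        print(uv,P[uv[1],uv[0]].round(1),c["img"][uv[1],uv[0]])
    big=cv2.resize(c["img"][60:200,180:320] if n=="scene" else c["img"][90:190,245:395],None,fx=5 if n=="scene" else 5,fy=5,interpolation=cv2.INTER_CUBIC)
    cv2.imwrite(f"pics/{n}_panel.png",cv2.resize(big,None,fx=.8,fy=.8)[:,:,::-1])
E
```

```text
scene [ 401  263   46   69 1009] [425.38354807 293.36967294] [274. 320.  -3.] [436. 474.  82.]
  top rect ((352.61785888671875, 395.2525329589844), (157.43856811523438, 77.79792785644531), 40.729774475097656) 641
  all rect ((352.61785888671875, 395.2525329589844), (157.43856811523438, 77.79792785644531), 40.729774475097656)
scene [326 271  43  47 694] [344.81412104 293.40057637] [490. 210.  -2.] [569. 350.  64.]
  top rect ((531.952880859375, 281.36370849609375), (57.7146110534668, 99.00692749023438), 15.124619483947754) 257
  all rect ((530.6693115234375, 281.3102722167969), (68.35243225097656, 133.85813903808594), 8.061161994934082)
(205, 125) [ 672.5 -265.9  239.4] [68 71 69]
(290, 75) [ 364.4 -335.2  235.8] [70 74 72]
(250, 118) [ 525.1 -297.4  164.8] [72 74 73]
(220, 180) [ 676.1 -238.9    9.2] [48 54 52]
(300, 130) [ 341.9 -302.2    9.7] [45 47 45]
side [276 286  22  23 197] [285.78680203 292.75634518] [497. 238.  -1.] [560. 303.  61.]
  top rect ((530.4017944335938, 277.4397888183594), (47.17798614501953, 69.55594635009766), 18.3026065826416) 57
  all rect ((529.4042358398438
[... 245 characters left out ...]
65.52301788330078), 38.846073150634766) 328
  all rect ((359.8136901855469, 395.3230285644531), (136.2397003173828, 65.5726318359375), 38.86943817138672)
side [317 344  66  41 681] [352.85756241 364.8061674 ] [279. 386.   1.] [430. 474.  82.]
  top rect ((348.09759521484375, 434.80859375), (152.39080810546875, 61.6884880065918), 13.494499206542969) 261
  all rect ((348.6768798828125, 433.8273010253906), (154.5924530029297, 67.96192932128906), 10.534896850585938)
(270, 112) [ 674.9 -264.7  232.5] [100 105 108]
(370, 112) [ 373.5 -330.2  223.5] [100 107 107]
(340, 120) [ 462.3 -310.8  196.2] [ 99 105 106]
(265, 175) [ 687.6 -220.9   11.2] [61 64 66]
(375, 172) [ 330.8 -306.5    4.6] [44 46 49]
```

```bash
python3 - <<'E'
from h import *
ims=[]
for n,(u,v,w) in {"scene":(345,294,36),"side":(287,305,36)}.items():
    c=pickle.load(open(n+".pkl","rb"));P=pts(c);ok=c["depth"]>0
    ims.append(cv2.resize(c["img"][v-w:v+w,u-w:u+w],(400,400),interpolation=cv2.INTER_CUBIC))
    # panel plane fit
    box=ok&(P[...,2]>40)&(P[...,2]<250)&(P[...,0]>330)&(P[...,0]<710)&(P[...,1]<-200)&(P[...,1]>-400)
    q=P[box];best=None;rng=np.random.default_rng(0)
    for _ in range(500):
        a,b,d=q[rng.choice(len(q),3,replace=False)];nn=np.cross(b-a,d-a);L=np.linalg.norm(nn)
        if L<1e3: continue
        nn/=L;k=(abs((q-a)@nn)<2)
        if best is None or k.sum()>best.sum():best=k
    for _ in range(3):
        a=q[best].mean(0);nn=np.linalg.svd(q[best]-a,full_matrices=False)[2][2];best=abs((q-a)@nn)<2
    nn=nn*np.sign(nn[1]);print(n,len(q),best.sum(),'normal',nn,'c',a)
    # per-band
    s=q[best];ax=np.array([nn[1],-nn[0],0]);ax/=np.linalg.norm(ax)
    print(' top z',np.percentile(s[:,2],[99,99.9]),' along',np.percentile(s@ax,[0.2,1,50,99,99.8]),'yaw normal',np.arctan2(nn[1],nn[0]),'lean',np.arcsin(nn[2]))
    # base of stand
    b=ok&(P[...,2]>3)&(P[...,2]<25)&(P[...,0]>300)&(P[...,0]<730)&(P[...,1]<-180)&(P[...,1]>-400)
    print(' base',cv2.minAreaRect(P[b][:,:2].astype(np.float32)),P[b][:,2].mean())
    # bin rim pts
    b=ok&(P[...,2]>50)&(P[...,2]<66)&(abs(P[...,0]-530)<70)&(abs(P[...,1]-280)<75)
    t=P[b];print(' bin top',len(t),cv2.minAreaRect(t[:,:2].astype(np.float32)))
cv2.imwrite("pics/bins.png",np.hstack(ims)[:,:,::-1])
E
```

```text
scene 5136 2352 normal [-0.22407416  0.97389149  0.03641622] c [ 542.87669087 -291.78360145  166.53002716]
 top z [248.05549582 249.44818125]  along [265.27818634 271.29556735 453.2573529  623.16338993 624.61708587] yaw normal 1.7969418671989565 lean 0.03642427612039423
 base ((515.0508422851562, -285.33294677734375), (209.62887573242188, 429.85595703125), 89.99163818359375) 8.093635042028659
 bin top 266 ((531.7982177734375, 277.87249755859375), (59.83505630493164, 92.34703826904297), 15.124616622924805)
side 5917 1764 normal [-0.22271235  0.97353278  0.05131413] c [ 529.8540428  -294.31698804  160.29353774]
 top z [248.06344442 249.13863614]  along [262.94221035 265.48984157 448.24308755 620.38396923 622.63677727] yaw normal 1.7956935252246984 lean 0.051336673966490304
 base ((515.083740234375, -288.39111328125), (429.9011535644531, 216.17376708984375), 0.03325582295656204) 8.393403369673607
 bin top 244 ((530.173095703125, 277.9180908203125), (58.263187408447266, 96.38775634765625), 15.157907485961914)
```

View pics/bins.png

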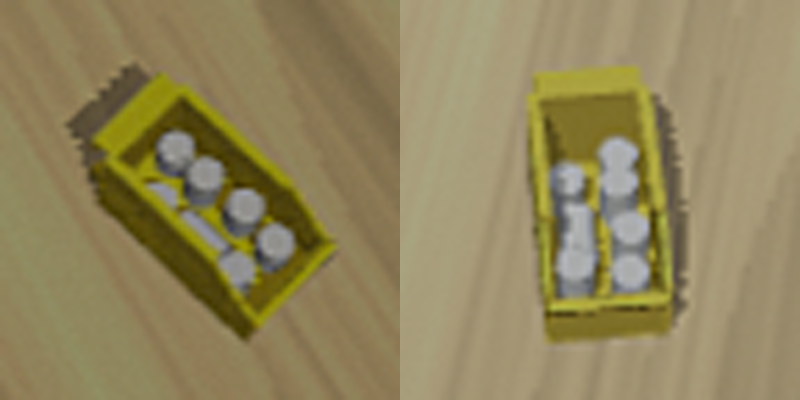

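View pics/side_panel.png

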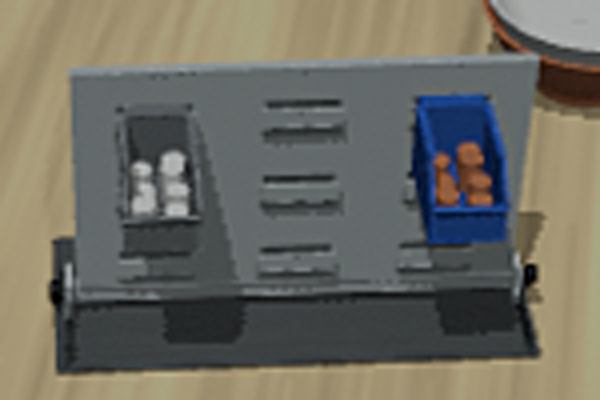

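View pics/scene_panel.png

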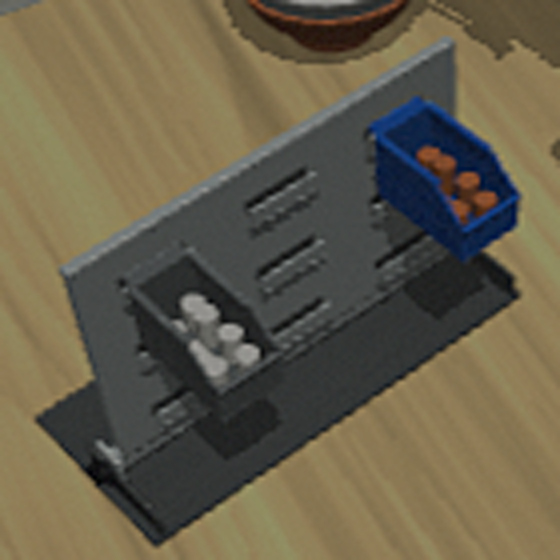

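Both views agree on the small bin: its top is about 58 mm wide, its axis is at about -75°, and the lip faces -y. The sheet is found too. I'll compute the first moves.

```bash
cat >> h.py <<'E'
from scipy.spatial.transform import Rotation as Ro
def Rt(s): return Ro.from_euler('xyz',s["eef_rot"])
def Rgoal(yaw_deg,tilt_deg=0):
    # yaw of jaw axis (=bin y axis), tilt: rotation about bin y axis; positive = top of bin toward bin +x
    R=Ro.from_euler('xyz',[-90,0,yaw_deg],degrees=True)
    ax=np.array([np.cos(np.radians(yaw_deg)),np.sin(np.radians(yaw_deg)),0])
    return Ro.from_rotvec(ax*np.radians(tilt_deg))*R
def rel(s,pos,Rg):
    R=Rt(s);return R.inv().apply(np.array(pos)-s["eef_pos"]).round(1),np.degrees((R.inv()*Rg).as_rotvec()).round(2)
def show(s): print('t',round(s["clock"],2),'pos',s["eef_pos"].round(1),'rot',np.degrees(s["eef_rot"]).round(2),'F',s["wrist_force"].round(1),'M',s["moment"].round(2),'gap',round(s["finger_gap"],1),'q',s["joints"].round(2))
E
python3 - <<'E'
from h import *
from cell import manip
s=manip.read_state();show(s)
print(rel(s,[529,293,300],Rgoal(15.1)))
# panel louvre check
for n in("scene","side"):
    c=pickle.load(open(n+".pkl","rb"))
    n_=np.array([-0.2237,0.9737,0.04]);a=np.array([535,-293,163.]) 
    xs=np.array([0.223,-0.975]);ys=np.array([.975,.223])
    print(n,proj(c,[[*(ys*443+p),z] for z in(215,) for p in [np.zeros(2)]]))
    P=pts(c)
    for (u,v) in ([(250,112),(245,111),(257,104),(243,109)] if n=="scene" else [(311,122),(330,122),(321,122),(321,120),(321,118),(321,126)]):
        p=P[v,u];print((u,v),p.round(1),'along',(p[:2]@ys).round(1),'depth',(p[:2]@xs).round(1),'z',p[2].round(1))
E
```

```text
t 0.1 pos [ 217.  -505.1  205. ] rot [-9.000e+01  5.000e-02 -6.675e+01] F [ 0. -0.  0.] M [ 0.05 -0.01  0.03] gap 94.3 q [-1.23  0.3   1.52 -0.    1.32 -0.07]
(array([-610.3,  -94.4,  601.7]), array([-4.000e-02, -8.185e+01, -4.000e-02]))
scene [[347.01192183 191.25940864]]
(250, 112) [ 526.4 -288.   199.3] along 449.0 depth 398.2 z 199.3
(245, 111) [ 543.2 -283.8  215.3] along 466.3 depth 397.8 z 215.3
(257, 104) [ 499.1 -293.6  214.1] along 421.1 depth 397.6 z 214.1
(243, 109) [ 545.4 -292.6  216.7] along 466.5 depth 406.9 z 216.7
side [[335.64746897 208.83002529]]
(311, 122) [ 548.9 -276.8  202.2] along 473.4 depth 392.3 z 202.2
(330, 122) [ 491.8 -296.4  195.3] along 413.4 depth 398.6 z 195.3
(321, 122) [ 519.4 -291.8  195.1] along 441.3 depth 400.4 z 195.1
(321, 120) [ 519.6 -290.2  203.8] along 441.9 depth 398.8 z 203.8
(321, 118) [ 519.2 -281.8  217.3] along 443.4 depth 390.5 z 217.3
(321, 126) [ 519.  -295.4  177.2] along 440.2 depth 403.8 z 177.2
```

Emit:
servo_tool(commands=[{"dp": [0, -40, 0]}, {"dp": [0, -80, 0]}, {"dp": [0, -115, 0]}, {"dp": [0, -115, 0]}], grip=-1)

```text
$.commands[0]: bad value
```

Emit:
servo_tool(commands=[{"dp": [0, -40, 0], "turn": [0, 0, 0]}, {"dp": [0, -80, 0], "turn": [0, 0, 0]}, {"dp": [0, -115, 0], "turn": [0, 0, 0]}, {"dp": [0, -115, 0], "turn": [0, 0, 0]}], grip=-1)

```text
clock: 0.43
eef_pos: [217.5, -506.3, 327.0]
eef_rot: [-1.571, -0.009, -1.165]
wrist_force: [-1.0, 0.6, -0.1]
finger_gap: 94.1
```

Emit:
servo_tool(commands=[{"dp": [-610, 27, 600], "turn": [0, -81.8, 0]}, {"dp": [-610, 27, 600], "turn": [0, -81.8, 0]}, {"dp": [-610, 27, 600], "turn": [0, -81.8, 0]}, {"dp": [-610, 27, 600], "turn": [0, -81.8, 0]}, {"dp": [-610, 27, 600], "turn": [0, -81.8, 0]}])

```text
clock: 0.85
eef_pos: [292.9, -309.3, 313.3]
eef_rot: [-1.574, -0.001, -0.534]
wrist_force: [0.8, 0.6, 0.1]
finger_gap: 94.0
```

```bash
cat > w.py <<'E'
import sys
from h import *
from cell import manip
a=[float(x) for x in sys.argv[1:]]
s=manip.read_state();show(s);print(rel(s,a[:3],Rgoal(a[3],a[4] if len(a)>4 else 0)))
E
python3 w.py 529 293 300 15.1
```

```text
t 0.85 pos [ 292.9 -309.3  313.3] rot [-9.018e+01 -6.000e-02 -3.062e+01] F [0.8 0.6 0.1] M [-0.02 -0.03  0.01] gap 94.0 q [-0.9  -0.05  1.67 -0.    1.52 -0.36]
(array([-103.6,   11.2,  638.6]), array([ 1.900e-01, -4.572e+01, -2.000e-02]))
```

Emit:
servo_tool(commands=[{"dp": [-104, 0, 638], "turn": [0, -45.7, 0]}, {"dp": [-104, 0, 638], "turn": [0, -45.7, 0]}, {"dp": [-104, 0, 638], "turn": [0, -45.7, 0]}, {"dp": [-104, 0, 638], "turn": [0, -45.7, 0]}, {"dp": [-104, 0, 638], "turn": [0, -45.7, 0]}])

```text
clock: 1.27
eef_pos: [368.6, -115.1, 312.9]
eef_rot: [-1.574, 0.001, 0.091]
wrist_force: [1.1, 0.1, -1.4]
finger_gap: 94.1
```

```bash
python3 w.py 529 293 300 15.1
```

```text
t 1.27 pos [ 368.6 -115.1  312.9] rot [-9.019e+01  4.000e-02  5.210e+00] F [ 1.1  0.1 -1.4] M [-0.06 -0.09 -0.03] gap 94.1 q [-0.4  -0.15  1.75 -0.    1.53 -0.49]
(array([196.8,  11.4, 391.9]), array([ 0.19, -9.89, -0.06]))
```

Emit:
servo_tool(commands=[{"dp": [197, 0, 392], "turn": [0, -9.9, 0]}, {"dp": [197, 0, 392], "turn": [0, -9.9, 0]}, {"dp": [197, 0, 392], "turn": [0, -9.9, 0]}, {"dp": [197, 0, 392], "turn": [0, -9.9, 0]}, {"dp": [197, 0, 392], "turn": [0, -9.9, 0]}])

```text
clock: 1.68
eef_pos: [444.6, 79.1, 312.1]
eef_rot: [-1.574, 0.001, 0.264]
wrist_force: [0.7, -0.7, 0.0]
finger_gap: 94.2
```

```bash
python3 w.py 529 293 300 15.1
```

```text
t 1.68 pos [444.6  79.1 312.1] rot [-9.019e+01  7.000e-02  1.512e+01] F [ 0.7 -0.7  0. ] M [-0.04 -0.1   0.02] gap 94.2 q [ 0.1   0.01  1.61 -0.    1.52 -0.17]
(array([137.3,  11.3, 184.5]), array([ 0.19,  0.03, -0.07]))
```

Emit:
servo_tool(commands=[{"dp": [137, 30, 184], "turn": [0.2, 0, 0]}, {"dp": [137, 30, 184], "turn": [0.2, 0, 0]}, {"dp": [137, 30, 184], "turn": [0.2, 0, 0]}, {"dp": [137, 30, 184], "turn": [0.2, 0, 0]}, {"dp": [137, 30, 184], "turn": [0.2, 0, 0]}])

```text
clock: 2.1
eef_pos: [519.9, 271.3, 283.8]
eef_rot: [-1.571, 0.002, 0.264]
wrist_force: [1.0, -0.9, 0.9]
finger_gap: 94.2
```

Emit:
servo_tool(commands=[{"dp": [14, 5, 18], "turn": [0, 0, 0]}, {"dp": [14, 5, 18], "turn": [0, 0, 0]}, {"dp": [14, 5, 18], "turn": [0, 0, 0]}])

```text
clock: 2.35
eef_pos: [528.5, 293.0, 277.3]
eef_rot: [-1.571, 0.004, 0.266]
wrist_force: [-0.2, -0.1, 0.5]
finger_gap: 94.0
```

```bash
python3 - <<'E'
from h import *
from cell import manip
s=manip.read_state();show(s);c=manip.camera("wrist");c["s"]=s;pickle.dump(c,open("wrist1.pkl","wb"))
cv2.imwrite("pics/w1.png",c["img"][:,:,::-1]);print(c["hand_eye"],c["K"])
R=Rt(s).as_matrix();H=c["hand_eye"]
c["R"]=(R@H[:3,:3]).T;c["t"]=-c["R"]@(R@H[:3,3]+s["eef_pos"])
P=pts(c);hsv=cv2.cvtColor(c["img"],cv2.COLOR_RGB2HSV)
m=(c["depth"]>0)&(hsv[...,0]>24)&(hsv[...,0]<35)&(hsv[...,1]>150)&(P[...,2]>50)&(P[...,2]<66)
k,l,st,ce=cv2.connectedComponentsWithStats(m.astype(np.uint8))
for i in range(1,k):
    if st[i,4]>80: print(st[i],cv2.minAreaRect(P[l==i][:,:2].astype(np.float32)),np.median(P[l==i][:,2]))
E
```

```text
t 2.35 pos [528.5 293.  277.3] rot [-90.02   0.23  15.23] F [-0.2 -0.1  0.5] M [-0.04 -0.08 -0.03] gap 94.0 q [0.45 0.39 1.24 0.   1.52 0.18]
[[ 9.99999207e-01  9.27442554e-04 -8.51499587e-04 -1.10205228e-01]
 [ 1.07071344e-03 -2.70622394e-01  9.62684981e-01 -1.78678825e+02]
 [ 6.62400161e-04 -9.62685130e-01 -2.70623173e-01  7.86276498e+01]
 [ 0.00000000e+00  0.00000000e+00  0.00000000e+00  1.00000000e+00]] [[362.04302049   0.         276.52149765]
 [  0.         362.04302049 206.32845889]
 [  0.           0.           1.        ]]
[190  43  23  11  94] ((417.5318603515625, 402.7203063964844), (20.510692596435547, 4.409623622894287), 40.064231872558594) 57.54674033917937
```

View pics/w1.png

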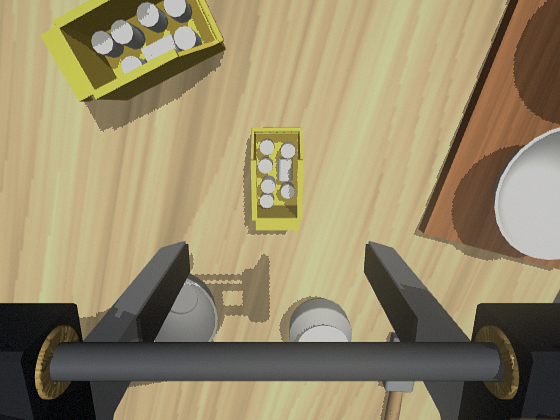

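The wrist view shows the bin at (277,178) with its lip at the bottom (278,224), square to the jaws. I'll refine the pose.

```bash
python3 - <<'E'
from h import *
c=pickle.load(open("wrist1.pkl","rb"));s=c["s"]
R=Rt(s).as_matrix();H=c["hand_eye"]
c["R"]=(R@H[:3,:3]).T;c["t"]=-c["R"]@(R@H[:3,3]+s["eef_pos"])
P=pts(c);ok=c["depth"]>0
box=np.zeros(ok.shape,bool);box[115:240,235:320]=1
t=P[box&ok&(P[...,2]>48)&(P[...,2]<68)]
ex=np.array([np.cos(np.radians(-74.9)),np.sin(np.radians(-74.9))]);ey=np.array([-ex[1],ex[0]])
print(len(t),cv2.minAreaRect(t[:,:2].astype(np.float32)),np.percentile(t[:,2],[5,50,95]))
print('x',np.percentile(t[:,:2]@ex,[0,1,99,100]),'y',np.percentile(t[:,:2]@ey,[0,1,99,100]),'guess',np.array([528.7,293.4])@ex,np.array([528.7,293.4])@ey)
def ov(bc,yaw):
    x=np.array([np.sin(np.radians(yaw)),-np.cos(np.radians(yaw)),0]);y=np.array([np.cos(np.radians(yaw)),np.sin(np.radians(yaw)),0]);z=np.array([0,0,1])
    b=np.array([*bc,29.])
    im=c["img"].copy()
    poly=[[b+i*x+j*y+29*z for i,j in((-20,-29),(50,-29),(50,29),(-20,29))],[b+i*x+j*y+29*z for i,j in((50,-25),(62,-25),(62,25),(50,25))]]
    for q in poly: cv2.polylines(im,[(proj(c,q)*16).round().astype(int).reshape(-1,1,2)],True,(255,0,0),1,shift=4)
    return cv2.resize(im[110:250,215:345],None,fx=4,fy=4,interpolation=cv2.INTER_CUBIC)
cv2.imwrite("pics/ov1.png",ov((528.7,293.4),15.1)[:,:,::-1])
E
```

```text
1325 ((531.5116577148438, 276.9715270996094), (57.923526763916016, 92.36801147460938), 15.931571006774902) [52.07504395 57.33288778 58.63873082]
x [-174.85101085 -171.74672298  -83.28926879  -82.52593581] y [556.34863183 556.51490956 614.09144077 614.50926254] guess -145.54093618059647 586.8774027815994
```

View pics/ov1.png

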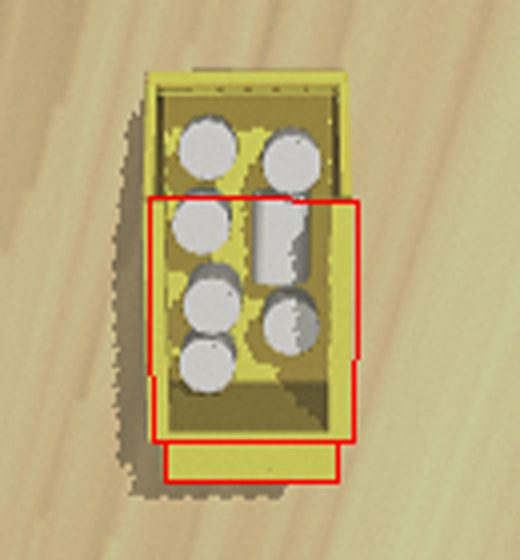

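The overlay agrees, with about 1.5 mm of sideways correction. The centre is (527.4, 292.5) and yaw is 15.6°. I'll descend.

```bash
python3 w.py 527.4 292.5 18 15.6
```

```text
t 2.4 pos [528.5 292.2 278.3] rot [-90.01   0.16  15.17] F [-0.2  0.3  0.4] M [ 0.03 -0.12  0.  ] gap 93.9 q [0.44 0.38 1.24 0.   1.52 0.18]
(array([ -0.3, 260.3,   0.6]), array([ 0.01, -0.43, -0.16]))
```

Emit:
servo_tool(commands=[{"dp": [0, 40, 0], "turn": [0, -0.4, 0]}, {"dp": [0, 80, 0.5], "turn": [0, -0.4, 0]}, {"dp": [0, 120, 0.5], "turn": [0, -0.4, 0]}, {"dp": [0, 155, 0.5], "turn": [0, -0.4, 0]}, {"dp": [0, 170, 0.5], "turn": [0, -0.4, 0]}])

```text
clock: 2.82
eef_pos: [526.2, 290.3, 104.3]
eef_rot: [-1.572, 0.008, 0.27]
wrist_force: [-1.1, -0.3, -0.5]
finger_gap: 94.2
```

```bash
python3 w.py 527.4 292.5 18 15.6
```

```text
t 2.82 pos [526.2 290.3 104.3] rot [-90.07   0.44  15.49] F [-1.1 -0.3 -0.5] M [ 0.   -0.13  0.02] gap 94.2 q [0.44 0.51 1.47 0.   1.17 0.17]
(array([ 2.4, 86.3,  1.9]), array([ 0.07, -0.11, -0.44]))
```

Emit:
servo_tool(commands=[{"dp": [2, 25, 2], "turn": [0, -0.1, -0.4]}, {"dp": [2, 50, 2], "turn": [0, -0.1, -0.4]}, {"dp": [2, 70, 2], "turn": [0, -0.1, -0.4]}, {"dp": [2, 82, 2], "turn": [0, -0.1, -0.4]}, {"dp": [2, 86, 2], "turn": [0, -0.1, -0.4]}])

```text
clock: 3.23
eef_pos: [526.6, 291.3, 17.2]
eef_rot: [-1.572, 0.002, 0.271]
wrist_force: [-0.3, 0.5, -0.4]
finger_gap: 94.3
```

```bash
python3 w.py 527.4 292.5 18 15.6
```

```text
t 3.23 pos [526.6 291.3  17.2] rot [-90.09   0.14  15.52] F [-0.3  0.5 -0.4] M [-0.05 -0.03 -0.07] gap 94.3 q [ 0.44  0.62  1.52 -0.    1.    0.17]
(array([ 1.1, -0.8,  0.9]), array([ 0.09, -0.08, -0.14]))
```

Emit:
servo_tool(commands=[{"dp": [1, -0.5, 1], "turn": [0, 0, -0.1]}, {"dp": [1, -0.5, 1], "turn": [0, 0, -0.1]}, {"dp": [1, -0.5, 1], "turn": [0, 0, -0.1]}, {"dp": [1, -0.5, 1], "turn": [0, 0, -0.1]}, {"dp": [1, -0.5, 1], "turn": [0, 0, -0.1]}], grip=1, force=30)

```text
clock: 3.65
eef_pos: [527.6, 292.7, 18.5]
eef_rot: [-1.572, -0.001, 0.271]
wrist_force: [0.1, -0.1, -0.4]
finger_gap: 63.9
```

Emit:
servo_tool(commands=[{"dp": [0, 0, 0], "turn": [0, 0, 0]}, {"dp": [0, 0, 0], "turn": [0, 0, 0]}, {"dp": [0, 0, 0], "turn": [0, 0, 0]}])

```text
clock: 3.9
eef_pos: [527.7, 292.8, 18.9]
eef_rot: [-1.572, -0.001, 0.271]
wrist_force: [-1.3, -0.5, 2.7]
finger_gap: 57.7
```

```bash
python3 w.py 527.4 292.5 18 15.6
```

```text
t 3.9 pos [527.7 292.8  18.9] rot [-9.007e+01 -5.000e-02  1.553e+01] F [-1.3 -0.5  2.7] M [-0.05  0.11  0.01] gap 57.7 q [ 0.45  0.62  1.52 -0.    1.    0.18]
(array([-0.4,  0.9, -0.2]), array([ 0.07, -0.07,  0.05]))
```

Gripped at 57.7 mm, matching the bin's 58 mm width. Lifting.

Emit:
servo_tool(commands=[{"dp": [0, -15, 0], "turn": [0, 0, 0]}, {"dp": [0, -40, 0], "turn": [0, 0, 0]}, {"dp": [0, -80, 0], "turn": [0, 0, 0]}, {"dp": [0, -120, 0], "turn": [0, 0, 0]}, {"dp": [0, -160, 0], "turn": [0, 0, 0]}])

```text
clock: 4.32
eef_pos: [527.0, 292.7, 180.2]
eef_rot: [-1.572, 0.0, 0.271]
wrist_force: [0.6, 0.7, -1.7]
finger_gap: 57.8
```

Emit:
servo_tool(commands=[{"dp": [0, -35, 0], "turn": [0, 0, 0]}, {"dp": [0, -70, 0], "turn": [0, 0, 0]}, {"dp": [0, -85, 0], "turn": [0, 0, 0]}, {"dp": [0, -85, 0], "turn": [0, 0, 0]}])

```text
clock: 4.65
eef_pos: [527.8, 293.3, 269.2]
eef_rot: [-1.571, -0.006, 0.271]
wrist_force: [0.4, 0.6, -2.6]
finger_gap: 58.0
```

```bash
python3 w.py 497.7 -188.6 260 12.9; python3 - <<'E'
from h import *
ya=np.radians(12.9);ys=np.array([np.cos(ya),np.sin(ya)]);xs=np.array([ys[1],-ys[0]])
for n in("scene","side"):
    c=pickle.load(open(n+".pkl","rb"));P=pts(c);ok=c["depth"]>0
    A=P[...,:2]@ys;D=P[...,:2]@xs;Z=P[...,2]
    reg=ok&(Z>100)&(Z<255)&(A>230)&(A<660)&(D>280)&(D<430)
    # hanging bins: points clearly in front of sheet, top
    for lo,hi in((270,390),(500,620)):
        m=reg&(D<392)&(D>320)&(A>lo)&(A<hi)&(Z>190)
        print(n,'bin along',np.percentile(A[m],[0,2,98,100]).round(1),'z max',np.percentile(Z[m],[98,100]).round(1),'D',np.percentile(D[m],[0,50]).round(1),m.sum())
    m=reg&(D<401)&(A>395)&(A<495)&(Z>192)&(Z<222)
    print(' louvre',m.sum(),np.percentile(A[m],[0,2,50,98,100]).round(1),np.percentile(Z[m],[0,50,100]).round(1),np.percentile(D[m],[0,10,50]).round(1))
    for zl in(90,120,140,190,230,238):
        m=reg&(abs(Z-zl)<5)&(A>395)&(A<495);print('  z',zl,np.percentile(D[m],[5,50,95]).round(1) if m.sum() else None)
    m=reg&(Z>60)&(D>398)&(D<416);print(' sheet along',np.percentile(A[m],[0,.5,99.5,100]).round(1))
E
```

```text
t 4.65 pos [527.8 293.3 269.2] rot [-90.02  -0.33  15.54] F [ 0.4  0.6 -2.6] M [-0.02 -0.08  0.01] gap 58.0 q [ 0.45  0.38  1.27 -0.    1.49  0.18]
(array([-158.1,    8.4, -456.2]), array([0.01, 2.64, 0.33]))
scene bin along [298.  301.1 360.1 361.1] z max [221.1 223.4] D [320.2 357.2] 330
scene bin along [530.2 531.6 589.6 590. ] z max [222.4 223.8] D [320.1 359.3] 331
 louvre 90 [413.  415.5 446.4 474.8 475.2] [192.6 208.5 217.5] [393.7 394.9 397. ]
  z 90 None
  z 120 [398.4 402.6 405.8]
  z 140 [392.5 402.6 406.7]
  z 190 [400.9 405.4 409.2]
  z 230 [405.  407.9 410.1]
  z 238 [405.5 408.  410.2]
 sheet along [263.3 267.3 624.4 625.5]
side bin along [299.  299.7 357.4 357.8] z max [223.3 223.7] D [320. 362.] 215
side bin along [529.3 529.3 586.6 586.8] z max [224.5 226.2] D [321.  368.1] 162
 louvre 111 [413.3 414.1 445.8 480.4 494.7] [192.2 207.  221. ] [390.4 393.  397. ]
  z 90 None
  z 120 [396.8 402.8 407.7]
  z 140 [390.3 401.6 410.4]
  z 190 [398.2 405.7 411.8]
  z 230 [402.  407.7 414.1]
  z 238 [402.5 408.6 413.1]
 sheet along [262.1 263.8 620.9 622.5]
```

Three cues put the louvre middle at 444.4 along: the louvre itself, the neighbouring bins and the sheet edges. The sheet is at a depth of about 407.5 and leans back about 0.04. Traversing to the front of it now.

Emit:
servo_tool(commands=[{"dp": [-78, 0, -230], "turn": [0, 2.6, 0.3]}, {"dp": [-157, 0, -456], "turn": [0, 2.6, 0.3]}, {"dp": [-157, 0, -456], "turn": [0, 2.6, 0.3]}, {"dp": [-157, 0, -456], "turn": [0, 2.6, 0.3]}, {"dp": [-157, 0, -456], "turn": [0, 2.6, 0.3]}])

```text
clock: 5.07
eef_pos: [513.8, 83.1, 264.7]
eef_rot: [-1.571, 0.002, 0.226]
wrist_force: [0.4, -0.4, -3.1]
finger_gap: 58.0
```

```bash
python3 w.py 499.1 -188.4 260 12.9
```

```text
t 5.07 pos [513.8  83.1 264.7] rot [-89.99   0.13  12.96] F [ 0.4 -0.4 -3.1] M [ 0.01 -0.14 -0.02] gap 58.0 q [ 0.09  0.19  1.51 -0.    1.44 -0.14]
(array([ -75.1,    4.9, -261.3]), array([-0.01,  0.06, -0.13]))
```

Emit:
servo_tool(commands=[{"dp": [-75, 0, -261], "turn": [0, 0, 0]}, {"dp": [-75, 0, -261], "turn": [0, 0, 0]}, {"dp": [-75, 0, -261], "turn": [0, 0, 0]}, {"dp": [-75, 0, -261], "turn": [0, 0, 0]}, {"dp": [-75, 0, -261], "turn": [0, 0, 0]}])

```text
clock: 5.48
eef_pos: [501.8, -124.9, 263.4]
eef_rot: [-1.569, 0.005, 0.226]
wrist_force: [0.9, -0.1, -2.3]
finger_gap: 57.7
```

```bash
python3 w.py 499.1 -188.4 204 12.9 2
```

```text
t 5.48 pos [ 501.8 -124.9  263.4] rot [-89.91   0.26  12.96] F [ 0.9 -0.1 -2.3] M [-0.02 -0.14  0.  ] gap 57.7 q [-0.31  0.19  1.52 -0.    1.43 -0.54]
(array([-16.6,  59.4, -61.3]), array([ 1.91,  0.05, -0.26]))
```

Emit:
servo_tool(commands=[{"dp": [-16.6, 0, -35], "turn": [1.9, 0, -0.2]}, {"dp": [-16.6, 20, -61], "turn": [1.9, 0, -0.2]}, {"dp": [-16.6, 45, -61], "turn": [1.9, 0, -0.2]}, {"dp": [-16.6, 59, -61], "turn": [1.9, 0, -0.2]}, {"dp": [-16.6, 59, -61], "turn": [1.9, 0, -0.2]}])

```text
clock: 5.9
eef_pos: [497.1, -187.8, 199.2]
eef_rot: [-1.531, 0.007, 0.225]
wrist_force: [-0.5, -0.1, -3.2]
finger_gap: 57.8
```

Emit:
servo_tool(commands=[{"dp": [0, 0, 0], "turn": [0, 0, 0]}, {"dp": [0, 0, 0], "turn": [0, 0, 0]}])

```text
clock: 6.07
eef_pos: [496.8, -187.4, 198.7]
eef_rot: [-1.53, 0.009, 0.225]
wrist_force: [-0.2, 0.2, -2.7]
finger_gap: 57.8
```

```bash
python3 w.py 499.1 -188.4 204 12.9 2; python3 - <<'E'
from h import *
from cell import manip
s=manip.read_state()
c=manip.camera("wrist");c["s"]=s;pickle.dump(c,open("wrist2.pkl","wb"))
cv2.imwrite("pics/w2.png",c["img"][:,:,::-1])
for n in("side","scene"):
    c=manip.camera(n);pickle.dump(c,open(n+"2.pkl","wb"));cv2.imwrite(f"pics/{n}2.png",c["img"][:,:,::-1])
E
```

```text
t 6.07 pos [ 496.8 -187.4  198.7] rot [-87.67   0.49  12.92] F [-0.2  0.2 -2.7] M [-0.03 -0.01  0.02] gap 57.8 q [-0.44  0.28  1.56  0.03  1.33 -0.68]
(array([ 2. , -5.4, -1.3]), array([-0.33, -0.  , -0.49]))
```

View pics/w2.png

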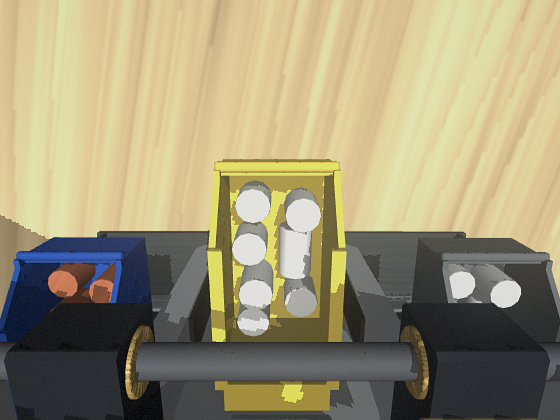

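View pics/side2.png

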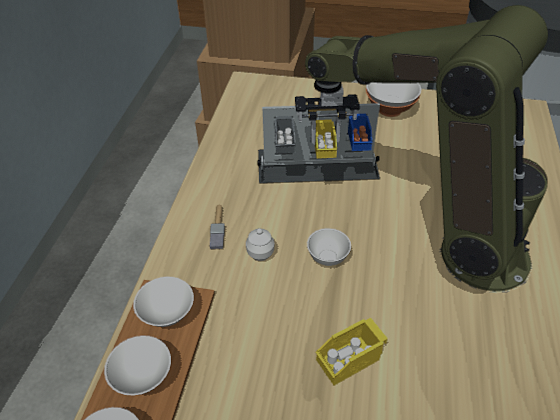

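View pics/scene2.png

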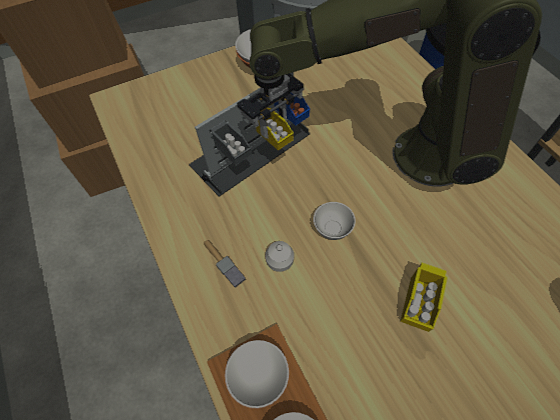

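The wrist view shows the bin at (280,250), centred between blue (80,280) and grey (480,280), and the side and scene views confirm it. I'll move to about 10 mm short of the sheet.

```bash
cat > d.py <<'E'
import sys
from h import *
from cell import manip
# d.py depth along centerz yaw tilt
d,al,cz,ya,ti=[float(x) for x in sys.argv[1:6]]
y=np.radians(ya if len(sys.argv)<7 else 12.9);y=np.radians(12.9);ys=np.array([np.cos(y),np.sin(y)]);xs=np.array([ys[1],-ys[0]])
s=manip.read_state();show(s)
R=Rt(s);up=-R.as_matrix()[:,1]
c=s["eef_pos"]+up*10.1
print('centre: depth %.1f along %.1f z %.1f'%(c[:2]@xs,c[:2]@ys,c[2]),'F into-panel reaction (neg=pushed back) %.1f'%(s["wrist_force"][:2]@xs),'Fz %.1f Fy %.1f'%(s["wrist_force"][2],s["wrist_force"][:2]@ys))
Rg=Rgoal(ya,ti);g=np.array([*(al*ys+d*xs),cz])+Rg.as_matrix()[:,1]*10.1
print(rel(s,g,Rg))
E
python3 d.py 334 444.4 212.5 12.9 2
```

```text
t 6.22 pos [ 497.4 -187.6  200. ] rot [-87.77   0.37  12.93] F [ 0.  -1.  -2.6] M [-0.07 -0.14 -0.06] gap 57.8 q [-0.44  0.28  1.56  0.03  1.33 -0.68]
centre: depth 294.3 along 443.0 z 210.1 F into-panel reaction (neg=pushed back) 0.9 Fz -2.6 Fy -0.2
(array([  1.4,  -4. , -39.6]), array([-0.23,  0.01, -0.37]))
```

Emit:
servo_tool(commands=[{"dp": [1.4, -4, -12], "turn": [-0.2, 0, -0.4]}, {"dp": [1.4, -4, -24], "turn": [-0.2, 0, -0.4]}, {"dp": [1.4, -4, -34], "turn": [-0.2, 0, -0.4]}, {"dp": [1.4, -4, -39], "turn": [-0.2, 0, -0.4]}, {"dp": [1.4, -4, -39], "turn": [-0.2, 0, -0.4]}])

```text
clock: 6.63
eef_pos: [507.5, -226.8, 202.1]
eef_rot: [-1.535, -0.0, 0.224]
wrist_force: [-0.5, -0.1, -3.0]
finger_gap: 57.6
```

```bash
python3 d.py 338 444.4 212.5 12.9 2
```

```text
t 6.63 pos [ 507.5 -226.8  202.1] rot [-8.796e+01 -1.000e-02  1.283e+01] F [-0.5 -0.1 -3. ] M [-0.02 -0.03 -0.05] gap 57.6 q [-0.5   0.33  1.49  0.03  1.34 -0.73]
centre: depth 334.8 along 444.1 z 212.2 F into-panel reaction (neg=pushed back) -0.0 Fz -3.0 Fy -0.5
(array([ 0.3, -0.4, -3.2]), array([-0.04, -0.07,  0.01]))
```

Emit:
servo_tool(commands=[{"dp": [0.3, -0.2, -1], "turn": [0, 0, 0]}, {"dp": [0.3, -0.4, -2], "turn": [0, 0, 0]}, {"dp": [0.3, -0.4, -3], "turn": [0, 0, 0]}, {"dp": [0.3, -0.4, -4], "turn": [0, 0, 0]}])

```text
clock: 6.97
eef_pos: [508.8, -230.5, 202.4]
eef_rot: [-1.535, -0.0, 0.224]
wrist_force: [0.1, -0.2, -3.1]
finger_gap: 57.8
```

```bash
python3 d.py 341 444.4 212.5 12.9 2
```

```text
t 6.97 pos [ 508.8 -230.5  202.4] rot [-8.796e+01 -1.000e-02  1.285e+01] F [ 0.1 -0.2 -3.1] M [-0.05 -0.11  0.02] gap 57.8 q [-0.5   0.33  1.48  0.03  1.35 -0.73]
centre: depth 338.6 along 444.4 z 212.5 F into-panel reaction (neg=pushed back) 0.2 Fz -3.1 Fy 0.1
(array([-0. , -0.1, -2.4]), array([-0.04, -0.05,  0.01]))
```

Emit:
servo_tool(commands=[{"dp": [0, 0, -0.5], "turn": [0, 0, 0]}, {"dp": [0, 0, -1], "turn": [0, 0, 0]}, {"dp": [0, 0, -1.5], "turn": [0, 0, 0]}, {"dp": [0, 0, -1.5], "turn": [0, 0, 0]}])

```text
clock: 7.3
eef_pos: [509.1, -232.0, 202.4]
eef_rot: [-1.535, -0.0, 0.224]
wrist_force: [0.3, -0.9, -3.1]
finger_gap: 57.7
```

Emit:
servo_tool(commands=[{"dp": [0, 0, -0.4], "turn": [0, 0, 0]}, {"dp": [0, 0, -0.7], "turn": [0, 0, 0]}, {"dp": [0, 0, -1], "turn": [0, 0, 0]}, {"dp": [0, 0, -1], "turn": [0, 0, 0]}])

```text
clock: 7.63
eef_pos: [509.3, -233.0, 202.3]
eef_rot: [-1.535, -0.0, 0.224]
wrist_force: [-0.9, -0.2, -2.7]
finger_gap: 57.9
```

```bash
python3 d.py 341 444.4 212.5 12.9 2
```

```text
t 7.63 pos [ 509.3 -233.   202.3] rot [-8.796e+01 -1.000e-02  1.285e+01] F [-0.9 -0.2 -2.7] M [-0.02 -0.13  0.01] gap 57.9 q [-0.51  0.34  1.48  0.03  1.35 -0.74]
centre: depth 341.2 along 444.5 z 212.4 F into-panel reaction (neg=pushed back) -0.0 Fz -2.7 Fy -0.9
(array([-0.1, -0.1,  0.2]), array([-0.04, -0.05,  0.02]))
```

Tracking is good, so I'll continue 1 mm per call and watch +y force.

Emit:
servo_tool(commands=[{"dp": [0, 0, -0.4], "turn": [0, 0, 0]}, {"dp": [0, 0, -0.8], "turn": [0, 0, 0]}, {"dp": [0, 0, -1], "turn": [0, 0, 0]}, {"dp": [0, 0, -1], "turn": [0, 0, 0]}])

```text
clock: 7.97
eef_pos: [509.5, -233.8, 202.1]
eef_rot: [-1.535, 0.0, 0.224]
wrist_force: [-0.9, 2.8, -3.1]
finger_gap: 57.6
```

Emit:
servo_tool(commands=[{"dp": [0, 0, -0.4], "turn": [0, 0, 0]}, {"dp": [0, 0, -0.8], "turn": [0, 0, 0]}, {"dp": [0, 0, -0.8], "turn": [0, 0, 0]}])

```text
clock: 8.22
eef_pos: [509.6, -234.3, 201.9]
eef_rot: [-1.534, 0.0, 0.224]
wrist_force: [-0.9, 4.9, -3.6]
finger_gap: 57.9
```

```bash
python3 d.py 344 444.4 212.5 12.9 2
```

```text
t 8.22 pos [ 509.6 -234.3  201.9] rot [-8.787e+01  2.000e-02  1.286e+01] F [-0.9  4.9 -3.6] M [ 0.95  0.1  -0.02] gap 57.9 q [-0.51  0.34  1.48  0.03  1.35 -0.74]
centre: depth 342.5 along 444.4 z 212.0 F into-panel reaction (neg=pushed back) -5.0 Fz -3.6 Fy 0.2
(array([ 0. , -0.6, -1.5]), array([-0.13, -0.04, -0.02]))
```

The sheet is felt at centre depth 342, with a light 5 N press above the louvre. Now I'll hold briefly, then slide down along the tool's y, which is parallel to the leaning sheet.

Emit:
servo_tool(commands=[{"dp": [0, 0, -0.6], "turn": [0, 0, 0]}, {"dp": [0, 0, -0.6], "turn": [0, 0, 0]}, {"dp": [0, 0, -0.6], "turn": [0, 0, 0]}])

```text
clock: 8.47
eef_pos: [509.6, -234.5, 201.7]
eef_rot: [-1.533, 0.001, 0.225]
wrist_force: [-0.8, 5.8, -4.5]
finger_gap: 57.5
```

```bash
python3 d.py 344 444.4 212.5 12.9 2
```

```text
t 8.47 pos [ 509.6 -234.5  201.7] rot [-8.783e+01  4.000e-02  1.286e+01] F [-0.8  5.8 -4.5] M [ 1.12  0.12 -0.02] gap 57.5 q [-0.51  0.34  1.48  0.03  1.35 -0.74]
centre: depth 342.8 along 444.4 z 211.8 F into-panel reaction (neg=pushed back) -5.8 Fz -4.5 Fy 0.5
(array([ 0. , -0.7, -1.2]), array([-0.17, -0.04, -0.04]))
```

Emit:
servo_tool(commands=[{"dp": [0, 1, -0.5], "turn": [-0.1, 0, 0]}, {"dp": [0, 2, -0.5], "turn": [-0.1, 0, 0]}, {"dp": [0, 3, -0.5], "turn": [-0.1, 0, 0]}, {"dp": [0, 4, -0.5], "turn": [-0.1, 0, 0]}, {"dp": [0, 5, -0.5], "turn": [-0.1, 0, 0]}])

```text
clock: 8.88
eef_pos: [509.8, -235.1, 196.8]
eef_rot: [-1.535, 0.0, 0.224]
wrist_force: [0.3, 0.3, -2.4]
finger_gap: 58.1
```

```bash
python3 d.py 344 444.4 204 12.9 2
```

```text
t 8.88 pos [ 509.8 -235.1  196.8] rot [-8.797e+01  2.000e-02  1.286e+01] F [ 0.3  0.3 -2.4] M [-0.06 -0.1  -0.  ] gap 58.1 q [-0.51  0.35  1.48  0.03  1.34 -0.74]
centre: depth 343.4 along 444.4 z 206.9 F into-panel reaction (neg=pushed back) -0.3 Fz -2.4 Fy 0.4
(array([-0. ,  2.9, -0.7]), array([-0.03, -0.04, -0.02]))
```

Contact was lost after 5 mm of descent. I'll feel for the sheet again here.

Emit:
servo_tool(commands=[{"dp": [0, 0, -0.4], "turn": [0, 0, 0]}, {"dp": [0, 0, -0.8], "turn": [0, 0, 0]}, {"dp": [0, 0, -0.8], "turn": [0, 0, 0]}])

```text
clock: 9.13
eef_pos: [510.0, -236.1, 196.8]
eef_rot: [-1.536, 0.0, 0.224]
wrist_force: [-0.3, -0.1, -2.6]
finger_gap: 57.9
```

```bash
python3 d.py 344 444.4 204 12.9 2
```

```text
t 9.13 pos [ 510.  -236.1  196.8] rot [-8.798e+01  1.000e-02  1.285e+01] F [-0.3 -0.1 -2.6] M [-0.05 -0.11 -0.05] gap 57.9 q [-0.51  0.35  1.48  0.03  1.34 -0.74]
centre: depth 344.4 along 444.4 z 206.9 F into-panel reaction (neg=pushed back) 0.1 Fz -2.6 Fy -0.4
(array([-0. ,  2.9,  0.3]), array([-0.02, -0.05, -0.01]))
```

Emit:
servo_tool(commands=[{"dp": [0, 0, -0.4], "turn": [0, 0, 0]}, {"dp": [0, 0, -0.8], "turn": [0, 0, 0]}, {"dp": [0, 0, -0.8], "turn": [0, 0, 0]}])

```text
clock: 9.38
eef_pos: [510.2, -236.9, 196.8]
eef_rot: [-1.535, 0.0, 0.224]
wrist_force: [0.7, 1.1, -2.9]
finger_gap: 58.1
```

Emit:
servo_tool(commands=[{"dp": [0, 0, -0.4], "turn": [0, 0, 0]}, {"dp": [0, 0, -0.8], "turn": [0, 0, 0]}, {"dp": [0, 0, -0.8], "turn": [0, 0, 0]}])

```text
clock: 9.63
eef_pos: [510.3, -237.4, 196.6]
eef_rot: [-1.535, 0.001, 0.224]
wrist_force: [-1.0, 4.0, -2.7]
finger_gap: 57.5
```

```bash
python3 d.py 344 444.4 204 12.9 2
```

```text
t 9.63 pos [ 510.3 -237.4  196.6] rot [-8.792e+01  3.000e-02  1.286e+01] F [-1.   4.  -2.7] M [0.67 0.12 0.01] gap 57.5 q [-0.51  0.35  1.48  0.03  1.34 -0.74]
centre: depth 345.7 along 444.4 z 206.7 F into-panel reaction (neg=pushed back) -4.1 Fz -2.7 Fy -0.1
(array([0. , 2.8, 1.5]), array([-0.08, -0.04, -0.03]))
```

The true sheet is now felt at centre depth 345.5, which agrees with vision. The moment arm shows the contact is about 30 mm higher than before, at the lip. The first contact was most likely the feet on the louvre's root. Sliding down.

Emit:
servo_tool(commands=[{"dp": [0, 0, -0.5], "turn": [0, 0, 0]}, {"dp": [0, 0, -0.5], "turn": [0, 0, 0]}, {"dp": [0, 1, -0.5], "turn": [0, 0, 0]}, {"dp": [0, 2, -0.5], "turn": [0, 0, 0]}, {"dp": [0, 3, -0.5], "turn": [0, 0, 0]}])

```text
clock: 10.05
eef_pos: [510.5, -237.5, 194.0]
eef_rot: [-1.534, -0.0, 0.225]
wrist_force: [-2.1, 6.2, 1.0]
finger_gap: 57.9
```

```bash
python3 d.py 344 444.4 204 12.9 2
```

```text
t 10.05 pos [ 510.5 -237.5  194. ] rot [-87.92  -0.    12.88] F [-2.1  6.2  1. ] M [0.89 0.09 0.11] gap 57.9 q [-0.51  0.35  1.48  0.03  1.33 -0.75]
centre: depth 345.8 along 444.6 z 204.1 F into-panel reaction (neg=pushed back) -6.5 Fz 1.0 Fy -0.7
(array([-0.2,  0.1,  1.8]), array([-0.08, -0.02,  0.  ]))
```

Emit:
servo_tool(commands=[{"dp": [-0.1, 0.7, 0], "turn": [0, 0, 0]}, {"dp": [-0.1, 1.4, 0], "turn": [0, 0, 0]}, {"dp": [-0.1, 2.1, 0], "turn": [0, 0, 0]}, {"dp": [-0.1, 2.8, 0], "turn": [0, 0, 0]}])

```text
clock: 10.38
eef_pos: [510.5, -237.3, 191.2]
eef_rot: [-1.534, -0.0, 0.225]
wrist_force: [-1.3, 5.2, 0.1]
finger_gap: 58.1
```

```bash
python3 d.py 344 444.4 204 12.9 2
```

```text
t 10.38 pos [ 510.5 -237.3  191.2] rot [-8.792e+01 -2.000e-02  1.289e+01] F [-1.3  5.2  0.1] M [0.69 0.04 0.11] gap 58.1 q [-0.51  0.35  1.48  0.03  1.33 -0.75]
centre: depth 345.6 along 444.6 z 201.3 F into-panel reaction (neg=pushed back) -5.4 Fz 0.1 Fy -0.1
(array([-0.2, -2.6,  1.7]), array([-0.08, -0.01,  0.02]))
```

Emit:
servo_tool(commands=[{"dp": [-0.1, 0.5, 0], "turn": [0, 0, 0]}, {"dp": [-0.1, 1, 0], "turn": [0, 0, 0]}, {"dp": [-0.1, 1.5, 0], "turn": [0, 0, 0]}, {"dp": [-0.1, 2, 0], "turn": [0, 0, 0]}])

```text
clock: 10.72
eef_pos: [510.4, -237.2, 189.2]
eef_rot: [-1.534, -0.0, 0.225]
wrist_force: [-1.2, 5.5, 0.1]
finger_gap: 57.8
```

```bash
python3 d.py 344 444.4 204 12.9 2
```

```text
t 10.72 pos [ 510.4 -237.2  189.2] rot [-8.791e+01 -2.000e-02  1.289e+01] F [-1.2  5.5  0.1] M [0.68 0.03 0.05] gap 57.8 q [-0.51  0.36  1.49  0.03  1.32 -0.75]
centre: depth 345.5 along 444.5 z 199.3 F into-panel reaction (neg=pushed back) -5.7 Fz 0.1 Fy 0.0
(array([-0.1, -4.7,  1.7]), array([-0.09, -0.01,  0.02]))
```

Emit:
servo_tool(commands=[{"dp": [-0.1, 0.5, 0], "turn": [0, 0, 0]}, {"dp": [-0.1, 1, 0], "turn": [0, 0, 0]}, {"dp": [-0.1, 1.5, 0], "turn": [0, 0, 0]}, {"dp": [-0.1, 2, 0], "turn": [0, 0, 0]}, {"dp": [-0.1, 2.5, 0], "turn": [0, 0, 0]}])

```text
clock: 11.13
eef_pos: [510.2, -237.1, 186.6]
eef_rot: [-1.534, -0.0, 0.225]
wrist_force: [-1.8, 5.1, -0.2]
finger_gap: 57.9
```

```bash
python3 d.py 344 444.4 204 12.9 2
```

```text
t 11.13 pos [ 510.2 -237.1  186.6] rot [-8.791e+01 -2.000e-02  1.289e+01] F [-1.8  5.1 -0.2] M [0.7  0.05 0.1 ] gap 57.9 q [-0.51  0.36  1.49  0.03  1.32 -0.75]
centre: depth 345.4 along 444.4 z 196.7 F into-panel reaction (neg=pushed back) -5.4 Fz -0.2 Fy -0.6
(array([-0. , -7.2,  1.7]), array([-0.09, -0.01,  0.02]))
```

Emit:
servo_tool(commands=[{"dp": [0, 0.5, 0], "turn": [0, 0, 0]}, {"dp": [0, 1, 0], "turn": [0, 0, 0]}, {"dp": [0, 1.5, 0], "turn": [0, 0, 0]}, {"dp": [0, 2, 0], "turn": [0, 0, 0]}, {"dp": [0, 2.5, 0], "turn": [0, 0, 0]}])

```text
clock: 11.55
eef_pos: [510.2, -237.1, 184.1]
eef_rot: [-1.534, -0.0, 0.225]
wrist_force: [-1.1, 4.8, -1.1]
finger_gap: 57.8
```

```bash
python3 d.py 344 444.4 204 12.9 2
```

```text
t 11.55 pos [ 510.2 -237.1  184.1] rot [-8.791e+01 -2.000e-02  1.289e+01] F [-1.1  4.8 -1.1] M [ 0.72 -0.01  0.09] gap 57.8 q [-0.51  0.36  1.49  0.03  1.31 -0.75]
centre: depth 345.3 along 444.4 z 194.2 F into-panel reaction (neg=pushed back) -4.9 Fz -1.1 Fy 0.0
(array([-0. , -9.7,  1.7]), array([-0.09, -0.01,  0.02]))
```

Emit:
servo_tool(commands=[{"dp": [0, 0.4, 0], "turn": [0, 0, 0]}, {"dp": [0, 0.8, 0], "turn": [0, 0, 0]}, {"dp": [0, 1.2, 0], "turn": [0, 0, 0]}, {"dp": [0, 1.6, 0], "turn": [0, 0, 0]}, {"dp": [0, 2, 0], "turn": [0, 0, 0]}])

```text
clock: 11.97
eef_pos: [510.2, -237.0, 182.1]
eef_rot: [-1.534, -0.0, 0.225]
wrist_force: [-1.3, 4.6, -0.2]
finger_gap: 57.5
```

Emit:
servo_tool(commands=[{"dp": [0, 0.4, 0], "turn": [0, 0, 0]}, {"dp": [0, 0.8, 0], "turn": [0, 0, 0]}, {"dp": [0, 1.2, 0], "turn": [0, 0, 0]}, {"dp": [0, 1.5, 0], "turn": [0, 0, 0]}])

```text
clock: 12.3
eef_pos: [510.2, -237.0, 180.8]
eef_rot: [-1.535, -0.0, 0.225]
wrist_force: [-3.2, 5.5, 3.6]
finger_gap: 57.9
```

```bash
python3 d.py 344 444.4 204 12.9 2
```

```text
t 12.3 pos [ 510.2 -237.   180.8] rot [-8.793e+01 -3.000e-02  1.289e+01] F [-3.2  5.5  3.6] M [0.79 0.32 0.04] gap 57.9 q [-0.51  0.36  1.5   0.03  1.31 -0.75]
centre: depth 345.3 along 444.4 z 190.9 F into-panel reaction (neg=pushed back) -6.1 Fz 3.6 Fy -1.9
(array([ -0. , -13. ,   1.7]), array([-0.07, -0.01,  0.03]))
```

Emit:
servo_tool(commands=[{"dp": [0, 0.3, 0], "turn": [0, 0, 0]}, {"dp": [0, 0.6, 0], "turn": [0, 0, 0]}, {"dp": [0, 0.8, 0], "turn": [0, 0, 0]}])

```text
clock: 12.55
eef_pos: [510.3, -237.0, 180.8]
eef_rot: [-1.535, -0.001, 0.225]
wrist_force: [-4.1, 6.7, 7.5]
finger_gap: 57.6
```

```bash
python3 d.py 344 444.4 204 12.9 2
```

```text
t 12.55 pos [ 510.3 -237.   180.8] rot [-8.796e+01 -5.000e-02  1.289e+01] F [-4.1  6.7  7.5] M [0.86 0.63 0.04] gap 57.6 q [-0.51  0.36  1.5   0.03  1.31 -0.75]
centre: depth 345.3 along 444.5 z 190.9 F into-panel reaction (neg=pushed back) -7.4 Fz 7.5 Fy -2.5
(array([ -0.1, -13.1,   1.8]), array([-0.04, -0.01,  0.05]))
```

Hard stop at centre z 190.9 with vertical load, which is consistent with the flange sitting on the tab. I'll look before releasing.

```bash
python3 - <<'E'
from h import *
from cell import manip
c=manip.camera("side");a=cv2.resize(c["img"][90:190,265:385],None,fx=4,fy=4,interpolation=cv2.INTER_CUBIC)
d=manip.camera("scene");pickle.dump(d,open("scene3.pkl","wb"));pickle.dump(c,open("side3.pkl","wb"))
b=cv2.resize(d["img"][70:195,200:320],None,fx=3.2,fy=3.2,interpolation=cv2.INTER_CUBIC)
cv2.imwrite("pics/c3.png",np.hstack([a,np.zeros((400,0,3),np.uint8)])[:,:,::-1]);cv2.imwrite("pics/d3.png",b[:,:,::-1])
w=manip.camera("wrist");cv2.imwrite("pics/w3.png",w["img"][:,:,::-1])
E
```

```text
(no output)
```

View pics/c3.png

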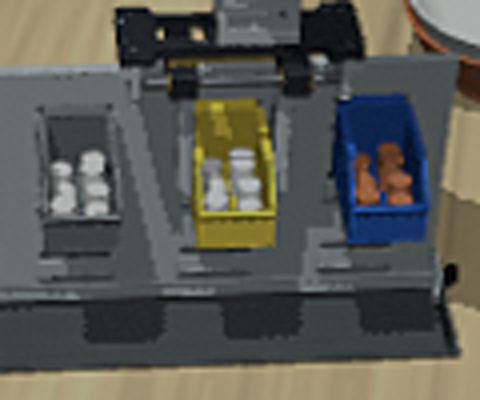

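View pics/d3.png

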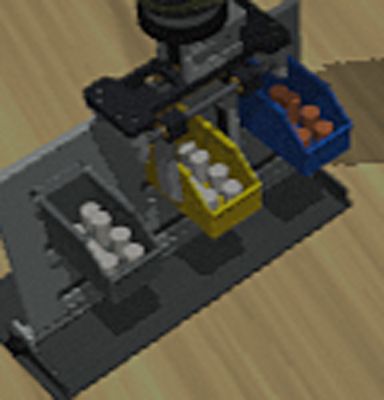

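View pics/w3.png

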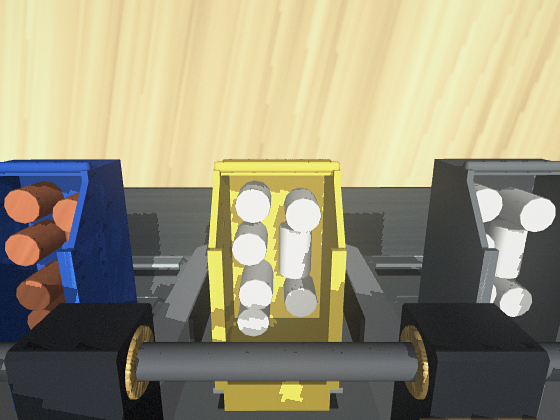

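The wrist and side views show the yellow bin level with its blue and grey neighbours, centred between them. I'll relieve the load slightly, then open.

Emit:
servo_tool(commands=[{"dp": [0, -0.1, 0.1], "turn": [0, 0, 0]}, {"dp": [0, -0.1, 0.1], "turn": [0, 0, 0]}])

```text
clock: 12.87
eef_pos: [510.2, -236.9, 180.9]
eef_rot: [-1.535, -0.001, 0.225]
wrist_force: [-1.6, 4.6, -0.8]
finger_gap: 57.8
```

Emit:
servo_tool(commands=[{"dp": [0, 0, 0], "turn": [0, 0, 0]}, {"dp": [0, 0, 0], "turn": [0, 0, 0]}, {"dp": [0, 0, 0], "turn": [0, 0, 0]}, {"dp": [0, 0, 0], "turn": [0, 0, 0]}, {"dp": [0, 0, 0], "turn": [0, 0, 0]}], grip=-0.7)

```text
clock: 13.28
eef_pos: [510.2, -237.1, 180.9]
eef_rot: [-1.536, -0.001, 0.225]
wrist_force: [0.8, 0.5, 0.2]
finger_gap: 79.9
```

```bash
python3 d.py 344 444.4 204 12.9 2; python3 - <<'E'
from h import *
from cell import manip
c=manip.camera("wrist");cv2.imwrite("pics/w4.png",c["img"][:,:,::-1])
c=manip.camera("side");cv2.imwrite("pics/c4.png",cv2.resize(c["img"][90:190,265:385],None,fx=4,fy=4,interpolation=cv2.INTER_CUBIC)[:,:,::-1])
E
```

```text
t 13.28 pos [ 510.2 -237.1  180.9] rot [-8.798e+01 -6.000e-02  1.288e+01] F [0.8 0.5 0.2] M [-0.05 -0.12  0.  ] gap 79.9 q [-0.51  0.36  1.5   0.03  1.31 -0.75]
centre: depth 345.4 along 444.4 z 191.0 F into-panel reaction (neg=pushed back) -0.3 Fz 0.2 Fy 0.9
(array([ -0. , -12.9,   1.8]), array([-0.02, -0.02,  0.06]))
```

View pics/w4.png

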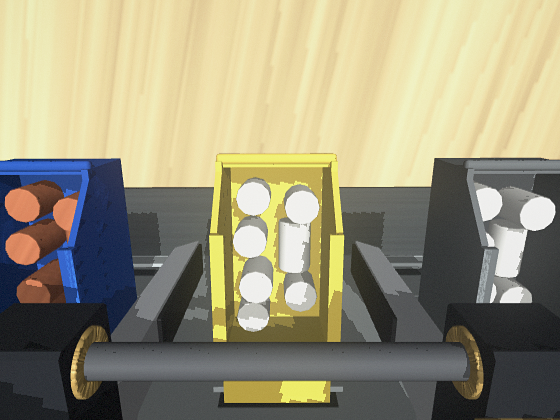

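View pics/c4.png

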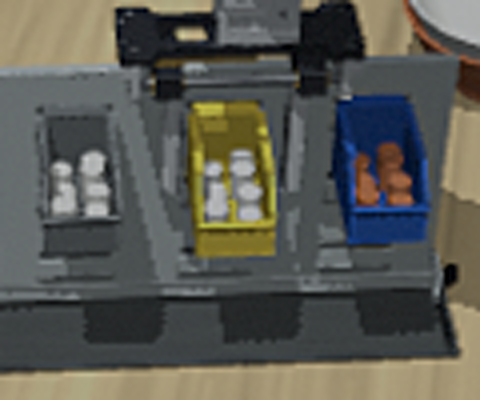

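The bin hangs by itself with a slight droop, and both fingers are clear with no force. Retreating upward.

Emit:
servo_tool(commands=[{"dp": [0, -8, 0.3], "turn": [0, 0, 0]}, {"dp": [0, -20, 0.7], "turn": [0, 0, 0]}, {"dp": [0, -40, 1.5], "turn": [0, 0, 0]}, {"dp": [0, -65, 2.5], "turn": [0, 0, 0]}, {"dp": [0, -95, 4], "turn": [0, 0, 0]}])

```text
clock: 13.8
eef_pos: [509.6, -236.2, 276.7]
eef_rot: [-1.534, 0.0, 0.225]
wrist_force: [-0.2, 0.5, 1.0]
finger_gap: 79.9
```

Emit:
servo_tool(commands=[{"dp": [0, -30, 20], "turn": [0, 0, 0]}, {"dp": [0, -50, 60], "turn": [0, 0, 0]}, {"dp": [0, -50, 100], "turn": [0, 0, 0]}, {"dp": [0, -50, 120], "turn": [0, 0, 0]}, {"dp": [0, -50, 120], "turn": [0, 0, 0]}])

```text
clock: 14.22
eef_pos: [482.7, -118.0, 333.0]
eef_rot: [-1.535, -0.002, 0.228]
wrist_force: [-0.6, -0.3, 0.3]
finger_gap: 79.9
```

Emit:
servo_tool(commands=[{"dp": [0, 0, 0], "turn": [0, 0, 0]}, {"dp": [0, 0, 0], "turn": [0, 0, 0]}, {"dp": [0, 0, 0], "turn": [0, 0, 0]}, {"dp": [0, 0, 0], "turn": [0, 0, 0]}, {"dp": [0, 0, 0], "turn": [0, 0, 0]}])

```text
clock: 14.63
eef_pos: [482.7, -118.7, 332.7]
eef_rot: [-1.535, -0.002, 0.227]
wrist_force: [-0.1, 1.0, 0.4]
finger_gap: 80.2
```

```bash
python3 - <<'E'
from h import *
from cell import manip
s=manip.read_state();show(s)
ya=np.radians(12.9);ys=np.array([np.cos(ya),np.sin(ya)]);xs=np.array([ys[1],-ys[0]])
ims=[]
for k in range(2):
  for n in("scene","side"):
    c=manip.camera(n);P=pts(c);hsv=cv2.cvtColor(c["img"],cv2.COLOR_RGB2HSV)
    if k==0:
        ims.append(cv2.resize(c["img"],None,fx=.7,fy=.7)); cv2.imwrite(f"pics/{n}5.png",c["img"][:,:,::-1])
    A=P[...,:2]@ys;D=P[...,:2]@xs;Z=P[...,2]
    m=(c["depth"]>0)&(hsv[...,0]>22)&(hsv[...,0]<36)&(hsv[...,1]>130)&(A>390)&(A<500)&(D>270)&(D<420)&(Z>130)&(Z<260)
    print(n,m.sum(),'A',np.percentile(A[m],[1,99]).round(1),'D',np.percentile(D[m],[1,99]).round(1),'Z',np.percentile(Z[m],[1,99]).round(1))
    for d0 in(300,320,340,360,380,395):
        q=m&(abs(D-d0)<6);print('   D',d0,q.sum(),np.percentile(Z[q],[98]).round(1) if q.sum() else '')
E
```

```text
t 14.63 pos [ 482.7 -118.7  332.7] rot [-87.96  -0.1   12.99] F [-0.1  1.   0.4] M [-0.08 -0.12  0.04] gap 80.2 q [-0.33  0.12  1.44  0.03  1.59 -0.56]
scene 776 A [416.1 474.7] D [289. 404.] Z [157.6 219.8]
   D 300 54 [200.2]
   D 320 64 [215.1]
   D 340 67 [217.8]
   D 360 62 [217.8]
   D 380 67 [218.2]
   D 395 115 [220.]
side 528 A [414.3 471.5] D [287.7 404.9] Z [157.2 220.8]
   D 300 80 [196.2]
   D 320 15 [217.]
   D 340 34 [218.9]
   D 360 20 [218.3]
   D 380 43 [221.2]
   D 395 114 [220.4]
scene 774 A [415.8 474.6] D [289.4 403.9] Z [157.6 220.1]
   D 300 59 [201.]
   D 320 58 [213.9]
   D 340 63 [217.8]
   D 360 65 [217.2]
   D 380 66 [219.]
   D 395 107 [220.5]
side 523 A [414.1 471.5] D [286.6 403.1] Z [157.  221.3]
   D 300 80 [195.9]
   D 320 18 [216.8]
   D 340 30 [218.4]
   D 360 18 [219.5]
   D 380 54 [223.1]
   D 395 95 [220.7]
```

View pics/side5.png

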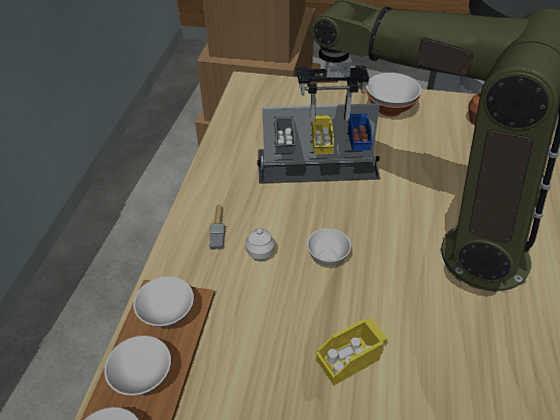

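View pics/scene5.png

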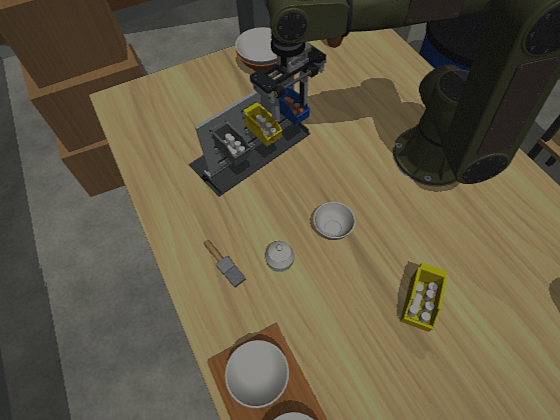

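The bin hangs at rest. Its rim is about 218 mm high, so the centre is about 189 mm, and it is within a millimetre or two of 444.4 along. The bowl, jar and brush are at the same pixels as at the start. Handing in.

```bash
python3 -c "
from cell import manip
print(manip.sign_off())"
```

```text
the job is handed in; nothing more can be done
None
```

The yellow bin now hangs on the empty top louvre between the grey and blue bins. I handed the job in at about 15 s of the 51 s allowed; the system gave no verdict.

**What I did:** I gripped the smaller yellow bin at 57.7 mm and carried it over the bench. I pressed it on the sheet with about 5 N and slid it down until the flange sat on the louvre. Then I relieved the load, opened the gripper and moved away.

**Last checks:**
- **Position:** the bin's centre is about 189 mm above the bench, nearly level and within about 1.5 mm sideways of the louvre's middle. Two looks at it gave the same result.
- **Contact:** the gripper is well clear of everything, and the bowl, jar and brush look unmoved.
- **Forces:** the wrist force I read stayed below about 11 N while the bin was against the panel, against the 30 N limit.

**Where readings disagreed:**
- **First contact:** it came about 3 mm before the sheet and disappeared after 5 mm of descent. It was probably the bin's feet on the louvre's base. I felt for the sheet again at a centre height of 207 mm, still above the louvre, and found it where the cameras put it.
- **Seating height:** the flange stopped at about 191 mm by the arm's reading, against an expected 189 mm. That is within the calibration error.

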